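# Unload the inspection nest into the shadow tray

### The job

The T-shaped aluminium bracket has been measured and must go back into its tray. Pull the red knob of the sprung hold-down away from the bracket and park it in the side notch so that it stays back by itself when let go; then lift the bracket out of the nest and set it, fully home and not dropped, in the T-shaped cut-out of the shadow tray. Leave the hold-down parked and leave the other parts and tools where they are.

Things in the scene. Friction and masses are not known exactly. Their poses are not given: they have to be found in the camera images.
- fixture: Inspection fixture fixed to the bench, base 116 x 236 mm: a bracket nest and, on its +y side, a sprung hold-down. Origin at bench level under the bracket's origin; +y points from nest to hold-down. The bracket starts with its frame parallel to this one. Nest block x -58 to 58, y -42 to 66 mm, top 12 mm above the bench; its T pocket has 2 mm clearance all round.
- finger_tip (a point): Tip of the orange hold-down finger (18 mm wide, underside 16 mm, top 23 mm above the bench), mid-width on its underside. It moves with the carriage. Home, it covers the last 12 mm of the bracket's stem, 2 mm above the flange, so the bracket cannot be lifted; parked, it is 16 mm clear of the stem. Frame parallel to the fixture's.
- gate: Steel plate with a hooked (J-shaped) slot, 14 mm wide, in which the knob's 10 mm shaft runs; top face 38 mm above the bench. Origin and axes as the fixture's; spans x -30 to 56, y 78 to 178 mm. Path of the knob axis: from x 0, y 100 along +y (to y 155 at most); sideways along +x by 28 mm, possible only at y above 142; then back along -y into the notch.
- notch (a point): The knob axis when parked in the notch, at the level of the plate's top, 38 mm above the bench: x = 27, y = 128 mm in the fixture's frame. The spring pulls the shaft against this end of the notch.
- knob_top (a point): Centre of the top face of the red knob, 80 mm above the bench: an upright cylinder 24 mm in diameter and 36 mm tall, its underside 44 mm above the bench (6 mm above the plate; an 18 mm collar fills 4 mm below it). Its frame is parallel to the fixture's.
- holddown (a joint): Travel of the sprung carriage along the fixture's +y, m. 0 = finger over the bracket, 0.055 = fully back. A spring pulls it home: 3 N at 0, 8.5 N at 0.055. Parked in the notch it reads 0.028. Let go anywhere else it snaps home.
- knob (a joint): Sideways travel of the red knob on the carriage along the fixture's +x, m. 0 = in the long slot, 0.028 = over the notch. A light spring (0.9 to 1.7 N) returns it to 0; parked in the notch it reads 0.026 to 0.028, held there by the side of the notch.
- nest (a point): Centre of the nest's floor where the bracket's origin starts, 6 mm above the bench, axes as the fixture.
- t_bracket: Loose bare-aluminium T bracket, about 0.15 kg. Origin on the underside near the centre of mass. Flange 8 mm thick: cross bar x -45 to 45, y -30 to -4 mm, stem x -13 to 13, y -4 to 54 mm. Upright web on top, to be gripped: 12 mm thick, x -6 to 6, y -26 to 28 mm, from 8 to 42 mm above the underside.
- cut_t: Dark foam block 110 x 110 x 12 mm in the tray with a T-shaped cut-out, yellow floor, 8 mm deep, 3 mm clearance round the bracket. Fixed. The three foam blocks may lie in any of the tray's three bays. Frame parallel to the bracket's when it is home: the stem points along +y.
- cut_t_floor (a point): Point on the floor of the T cut-out where the bracket's origin lies when it is home, 8 mm above the bench, axes as cut_t.
- tray: Grey metal tray 126 x 352 mm, rim 13 mm high, fixed, its floor 4 mm above the bench; three foam blocks lie in a row along its y. Origin at bench level under its centre.
- l_bracket: Blue L-shaped bracket 80 x 84 x 42 mm with an upright web, lying home in its own L-shaped cut-out of the tray. Leave alone.
- bar_bracket: Brass straight bracket 90 x 34 x 42 mm with an upright web, lying on the bench. Its straight cut-out in the tray is empty. Leave alone.
- cleaner: Lens-cleaner bottle, 56 mm in diameter, 150 mm tall. Leave alone.
- caliper: Steel caliper, 200 mm long, 12 mm high, lying on the bench. Leave alone.
- gauge_case: Wooden gauge case 100 x 70 x 30 mm. Leave alone.
- driver: Screwdriver, 170 mm long, lying on the bench. Leave alone.
Mind the look-alikes: they are no part of the job. Leave any blue look-alike of the cut_t alone.

How it is judged:
By the outcome, as a careful person would: the job done as asked, in the order asked, and still so for the second after the job is handed in, with the robot touching nothing.
It also fails if it takes over 45 s, if anything falls off the work surface, if the arm or the gripper's body presses on something with over 40 N, if the wrist force passes 120 N, or if a joint passes its speed limit or range.

### The arm

A 6-joint arm with a two-finger parallel gripper is mounted at the origin on the work surface. World frame = base frame: x ahead of the robot, y to its left, z up, the work surface at z = 0. Lengths are in mm, angles in rad, forces in N, time in s.
With the tool pointing down it reaches from about 375 to 900 mm from the base axis. Payload 3.1 kg.
Tool frame: the origin (TCP) lies on the centre line of the jaws, within the pads' length; the fingertips stand 8 mm ahead of it and the grasp point (between the pads) lies 11 mm behind it (tip_extent is the distance from the TCP to the fingertips, in mm); x points along the fingers, y is the direction in which the jaws open and shut, and the axes are right-handed (so a half turn about x gives the same grasp; the last joint's range is limited). The gripper opens to 85 mm and grips with 20 to 120 N. Pads are 22 mm wide; open, the fingers measure 114 mm over their backs; the gripper's body (76 mm by 85 mm) begins 54 mm behind the grasp point. The pads swing forward as they close: fully open they stand 13 mm farther back than shut.
Start: joints at [1.01, 0.527, 1.433, -0, 1.181, -0.178], TCP at [232.828, 579.99, 239.31] pointing down, gripper open.
Joint ranges: [-3.08, 3.08], [-0.75, 2.2], [0.22, 2.44], [-1.43, 4.57], [0, 2.65], [-2.85, 2.85]. Speed limits (rad/s): [2.79, 2.79, 3.14, 3.14, 3.14, 3.14].

### API

Orientations are given as a 3x3 rotation matrix whose columns are the frame's x, y, z axes.
In Python, from plant import * gives the robot as it stands.
- The arm moves only by the tool move_arm, never from a script. Its arguments are lists of equal length, an entry for each row: "dp": the shift along the tool's x, y, z in units of 0.025 m (1.0 is 0.025 m), a list of three; "dr": the turn, a rotation vector about the tool's x, y, z in units of 0.08 rad (1.0 is 0.08 rad), a list of three; "gripper": the closure, from -1 (fully open) to 1 (shut). A call has 1 to 8 rows; each row shifts and turns the commanded pose from where the row before left it, along the tool's axes as they then stand; what a row does not reach is not made up. A row lasts 1/12 s, in which the tool goes at most 41.7 mm and 7.16 degrees, less where a joint would pass 70% of its speed; a pose out of reach is approached as far as the arm can. A call with a number of a shift or a turn outside -1 to 1 is refused whole. A call with a gripper value outside its range is refused whole. The fingers move at their own pace and stop on an object; "squeeze" is the grip in N (left out, the last holds). Time passes only in rows, so rows that do not move let the fingers close. It gives the time, the measured TCP pose, the force and the opening at its end, in the units of the state.
- sense(): the state, without advancing time (a new reading comes with each control period).
- read_camera(name): name is "scene" or "top" or "wrist"; returns (picture, depth): 384x512x3 uint8, red, green, blue; 384x512 float32, mm along the optical axis (not along the pixel's ray), 0 where there is no reading.
- camera_params(name): a dict with "intrinsics" (3x3 intrinsics, pixels), "dist_coeffs" ([k1, k2, p1, p2, k3] as OpenCV has them; the pictures are not rectified), "pose" (4x4, takes a point from camera to world coordinates). Camera axes: x right, y down, z forward; pixel columns grow to the right and rows downward; lengths in mm; the calibration is good to about 2 mm. A picture is of the moment at which its call begins: read the wrist's pose just before it. camera_params takes no time and is no camera call; for the wrist camera it gives the pose at the moment of the call.
- finish_job(): hands the job in, once; it reports no verdict.
Trained networks look in the newest picture that a camera, given by its name, has taken for a name from the list of things; names that differ only in an ending like _2 or _b are one class to them, and where a whole thing is asked for, a point or a joint stands for the part that bears it (a point fixed in the world has none). Each returns a list of dicts, best first, with "score" (0 to 1); they miss things now and then, are a little off and sometimes report something else, mostly with a low value. They report only what shows in the picture. A call takes as long as a camera call. They do not tell look-alikes from the thing itself.
- silhouettes(camera, name): "pixels" (384x512 bool, what is visible of it) and "at" ([column, row] in pixels, amid what is visible of it).
- spot_point(camera, name): "at" ([column, row] in pixels: a listed point, or the origin of a listed thing).
The state is a dict: "time": time; "joint_positions": joint angles; "qd": joint speeds; "tau": joint torques, N m; "tcp_pos": TCP position; "tcp_rot": TCP orientation; "wrist_force": force on the tool from outside, world axes, zero at the start; "torque": the same for the moment, N m; "finger_gap": opening from 0.0 (shut) to 1.0 (fully open).
Only numpy, scipy, OpenCV 4.12 (cv2) and the standard library are available. Lean on these libraries where they do the work, as an engineer would, in place of code of your own. Each camera call takes 0.05 s, during which the arm holds its last target. There are 200 camera calls.

## Working session

There is one attempt and no reset: what is moved stays moved. The work goes in short steps, Python scripts to look and compute and a tool call to move; the robot and the scene stay as the last step left them, time stands still between calls to the robot, and variables do not carry over. Pictures are saved under pics/ and viewed, about 8 in all and at most 12, crops included, and the job is handed in when it is done.

Besides the shell and the picture viewer there is one more tool, called after "Emit:" as name(argument=value, ...), one argument or row to a line, values as JSON. move_arm: Moves the arm, as the interface text tells. Shifts and turns lie within -1 to 1; 1 stands for 0.025 m of shift or 0.08 rad of turn. Its arguments: {"type":"object","properties":{"dp":{"type":"array"},"dr":{"type":"array"},"gripper":{"type":"array"},"squeeze":{"type":"number"}},"required":["dp","dr","gripper"]}

```bash
ls; mkdir -p pics; cat > h.py <<'E'
from plant import *
import numpy as np, cv2
def ray_at_z(cam, at, z, P=None):
    P=P or camera_params(cam); K=np.array(P["intrinsics"]);D=np.array(P["dist_coeffs"]);T=np.array(P["pose"])
    u=cv2.undistortPoints(np.array([[at]],float),K,D)[0,0]
    d=T[:3,:3]@np.array([u[0],u[1],1.]); o=T[:3,3]
    return o+d*(z-o[2])/d[2]
def proj(cam,pts,P=None):
    P=P or camera_params(cam);T=np.linalg.inv(np.array(P["pose"]))
    return cv2.projectPoints(np.array(pts,float),cv2.Rodrigues(T[:3,:3])[0],T[:3,3],np.array(P["intrinsics"]),np.array(P["dist_coeffs"]))[0][:,0]
def cloud(cam,depth,P=None):
    P=P or camera_params(cam);K=np.array(P["intrinsics"]);D=np.array(P["dist_coeffs"]);T=np.array(P["pose"])
    v,u=np.mgrid[:384,:512]; n=cv2.undistortPoints(np.stack([u,v],-1).reshape(-1,1,2).astype(float),K,D)[:,0]
    X=np.c_[n,np.ones(len(n))]*depth.reshape(-1,1)
    return (X@T[:3,:3].T+T[:3,3]).reshape(384,512,3)
def save(name,img): cv2.imwrite(f"pics/{name}.png",cv2.cvtColor(img,cv2.COLOR_RGB2BGR))
E
python3 - <<'E'
from h import *
s=sense();print(s["time"],s["tcp_pos"],np.round(s["tcp_rot"],3).tolist())
ims={}
for c in["top","scene"]:
    im,d=read_camera(c);ims[c]=im;save(c,im);np.save(c+"_d.npy",d)
save("both",np.vstack([cv2.resize(ims["top"],(400,300)),cv2.resize(ims["scene"],(400,300))]))
Z=dict(finger_tip=16,notch=38,knob_top=80,nest=6,t_bracket=6,cut_t_floor=8,fixture=0,cut_t=4,tray=0,gate=38)
print(np.round(camera_params("top")["pose"],2).tolist())
for c in["top","scene"]:
  read_camera(c)
  for n,z in Z.items():
    for r in spot_point(c,n)[:2]: print(c,n,round(r["score"],2),np.round(r["at"],1),np.round(ray_at_z(c,r["at"],z),1))
E
```

```text
pics
0.0 [232.45645775 579.3928501  238.31659723] [[-0.001, 0.373, 0.928], [-0.002, 0.928, -0.373], [-1.0, -0.002, -0.0]]
[[0.02, -1.0, 0.09, 480.42], [-1.0, -0.02, 0.0, -1.04], [-0.0, -0.09, -1.0, 1110.49], [0.0, 0.0, 0.0, 1.0]]
top notch 0.94 [168.3 199.5] [550.2 239.3  38. ]
top notch 0.18 [210.1 205.1] [536.1 115.3  38. ]
top knob_top 0.45 [177.1 206.1] [529.2 204.2  80. ]
top nest 0.57 [210.3 205.4] [536.9 118.2   6. ]
top nest 0.43 [173.8 206.2] [532.2 229.    6. ]
top t_bracket 0.63 [207.3 207.3] [530.9 127.1   6. ]
top cut_t_floor 0.97 [185.  264.2] [359.3 188.6   8. ]
top cut_t_floor 0.76 [318.9 212.9] [ 520.6 -211.2    8. ]
top fixture 0.86 [213.5 209.3] [525.5 108.7   0. ]
top fixture 0.18 [101.3 191. ] [574.7 455.    0. ]
top cut_t 0.88 [316.4 215.6] [ 512.4 -204.4    4. ]
top cut_t 0.74 [299.7 273.3] [ 338.8 -155.1    4. ]
top gate 0.61 [172.  207.6] [526.5 227.5  38. ]
scene finger_tip 0.51 [312.6 215.7] [529.8 156.7  16. ]
scene finger_tip 0.23 [238.5 249.7] [738.1  14.8  16. ]
scene notch 0.56 [338.9 225.9] [543.7 243.7  38. ]
scene notch 0.45 [242.1 186.8] [544.4 -79.1  38. ]
scene knob_top 0.52 [334.1 208.4] [522.3 214.   80. ]
scene knob_top 0.18 [300.  211.5] [577.9 130.7  80. ]
scene nest 0.87 [299.4 216.9] [545.5 120.7   6. ]
scene t_bracket 0.57 [298.9 211.3] [526.8 110.7   6. ]
scene t_bracket 0.38 [402.3 269.9] [579.6 454.    6. ]
scene cut_t_floor 0.64 [338.4 181.5] [358.3 177.3   8. ]
scene cut_t_floor 0.62 [248.8 146. ] [ 349.4 -160.5    8. ]
scene fixture 0.85 [300.8 211.3] [519.9 114.6   0. ]
scene cut_t 0.96 [211.4 170.2] [ 504.6 -220.1    4. ]
scene cut_t 0.76 [255.2 144.5] [ 328.9 -145.8    4. ]
scene tray 0.72 [215.4 172.5] [ 504.4 -204.8    0. ]
scene gate 0.35 [215.  171.9] [ 530.1 -187.3   38. ]
scene gate 0.29 [301.5 215.7] [560.5 131.4  38. ]
```

View pics/top.png

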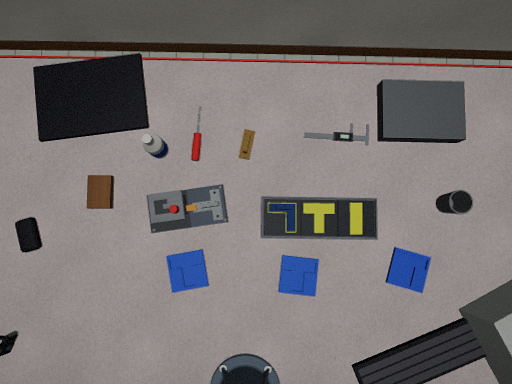

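View pics/scene.png

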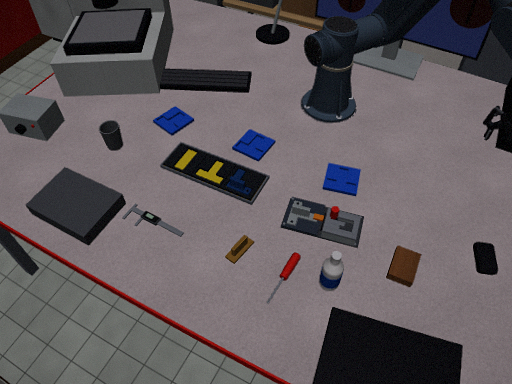

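The top view shows the fixture at px (188,208), with its nest to the right and the red knob at (173,209). The real yellow T cut-out is the middle bay at (319,217), with its stem pointing toward the robot. The blue blocks are look-alikes, so the `cut_t_floor` hits at (185,264) and (299,273) are false. Next I'll move over the fixture for a close look.

Emit:
move_arm(
  dp=[
    [0,-0.54,0.86],
    [0,-0.54,0.86],
    [0,-0.54,0.86],
    [0,-0.54,0.86],
    [0,-0.54,0.86],
    [0,-0.54,0.86],
    [0,-0.54,0.86],
    [0,-0.54,0.86],
  ],
  dr=[
    [0,0,0],
    [0,0,0],
    [0,0,0],
    [0,0,0],
    [0,0,0],
    [0,0,0],
    [0,0,0],
    [0,0,0],
  ],
  gripper=[-1,-1,-1,-1,-1,-1,-1,-1],
  squeeze=80,
)

```text
time: 1.87
tcp_pos: [352.8, 414.7, 239.5]
tcp_rot: [[0.0, 0.372, 0.928], [0.0, 0.928, -0.372], [-1.0, 0.0, 0.0]]
wrist_force: [0.0, 0.6, -0.1]
finger_gap: 1.001
```

Emit:
move_arm(
  dp=[
    [0,-0.54,0.86],
    [0,-0.54,0.86],
    [0,-0.54,0.86],
    [0,-0.54,0.86],
    [0,-0.54,0.86],
    [0,-0.54,0.86],
    [0,-0.54,0.86],
    [0,-0.54,0.86],
  ],
  dr=[
    [0,0,0],
    [0,0,0],
    [0,0,0],
    [0,0,0],
    [0,0,0],
    [0,0,0],
    [0,0,0],
    [0,0,0],
  ],
  gripper=[-1,-1,-1,-1,-1,-1,-1,-1],
)

```text
time: 2.53
tcp_pos: [472.3, 250.3, 239.5]
tcp_rot: [[0.0, 0.373, 0.928], [0.0, 0.928, -0.373], [-1.0, 0.0, 0.0]]
wrist_force: [-0.1, 0.5, 0.5]
finger_gap: 1.001
```

Emit:
move_arm(
  dp=[
    [0,0,0],
    [0,0,0],
    [0,0,0],
    [0,0,0],
    [0,0,0],
    [0,0,0],
    [0,0,0],
    [0,0,0],
  ],
  dr=[
    [1,0,0],
    [1,0,0],
    [1,0,0],
    [1,0,0],
    [1,0,0],
    [1,0,0],
    [1,0,0],
    [1,0,0],
  ],
  gripper=[-1,-1,-1,-1,-1,-1,-1,-1],
)

```text
time: 3.2
tcp_pos: [471.6, 251.4, 239.4]
tcp_rot: [[0.0, 0.855, 0.518], [0.0, 0.518, -0.855], [-1.0, 0.0, 0.0]]
wrist_force: [0.1, -0.1, 0.2]
finger_gap: 1.0
```

Emit:
move_arm(
  dp=[
    [0,0,0],
    [0,0,0],
    [0,0,0],
    [0,0,0],
    [0,0,0],
    [0,0,0],
  ],
  dr=[
    [1,0,0],
    [1,0,0],
    [1,0,0],
    [1,0,0],
    [1,0,0],
    [0,0,0],
  ],
  gripper=[-1,-1,-1,-1,-1,-1],
)

```text
time: 3.7
tcp_pos: [471.6, 251.4, 239.4]
tcp_rot: [[0.0, 0.989, 0.147], [0.0, 0.147, -0.989], [-1.0, 0.0, -0.0]]
wrist_force: [0.7, 0.2, -0.8]
finger_gap: 0.999
```

```bash
cat > look.py <<'E'
import sys
from h import *
n=sys.argv[1]
P=camera_params("wrist");im,d=read_camera("wrist");s=sense()
save(n,im);np.savez(n,im=im,d=d);import pickle;pickle.dump(P,open(n+".pkl","wb"))
print(s["time"],np.round(s["tcp_pos"],1),np.round(s["tcp_rot"],3).tolist(),"F",np.round(s["wrist_force"],1),"gap",s["finger_gap"],"q",np.round(s["joint_positions"],2))
print("cam",np.round(np.array(P["pose"])[:3],2).tolist(),np.round(P["intrinsics"],0).tolist())
Z=dict(finger_tip=16,notch=38,knob_top=80,nest=6,t_bracket=6,cut_t_floor=8)
for k in sys.argv[2:]:
    for r in spot_point("wrist",k)[:2]: print(k,round(r["score"],2),np.round(r["at"],1),np.round(ray_at_z("wrist",r["at"],Z[k],P),1))
E
python3 look.py w1 notch knob_top nest t_bracket finger_tip cut_t_floor
```

```text
3.75 [471.6 251.4 239.4] [[0.0, 0.989, 0.15], [0.0, 0.15, -0.989], [-1.0, 0.0, -0.0]] F [ 0.9  0.7 -0.5] gap 1.0007013977788792 q [0.28 0.41 1.66 0.   1.08 0.13]
cam [[0.99, 0.14, 0.04, 460.84], [0.15, -0.96, -0.26, 315.75], [0.0, 0.26, -0.97, 374.34]] [[331.0, 0.0, 255.0], [0.0, 331.0, 192.0], [0.0, 0.0, 1.0]]
notch 0.92 [322.  186.5] [542.9 243.4  38. ]
knob_top 0.66 [304.6 220.8] [523.  217.3  80. ]
knob_top 0.56 [466.8 262.9] [695.1 196.5  80. ]
nest 0.88 [296.4 276.2] [542.3 119.2   6. ]
t_bracket 0.85 [293.  279.3] [538.9 114.4   6. ]
finger_tip 0.77 [297. 251.] [534.7 157.4  16. ]
cut_t_floor 0.84 [147.1 206.4] [353.5 183.4   8. ]
cut_t_floor 0.67 [465.6 263.5] [751.1 166.3   8. ]
```

View pics/w1.png

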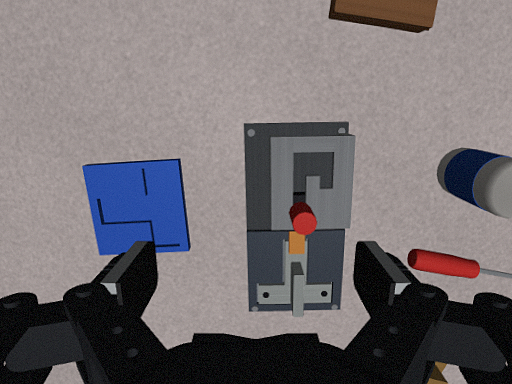

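The wrist view shows the gate plate's corners at about (272,137), (355,135) and (350,228), the red knob top at (302,220), and the bracket web at (296,285). I'll fit the fixture pose from depth layers.

```bash
cat > fit.py <<'E'
from h import *; import pickle
f=np.load("w1.npz");P=pickle.load(open("w1.pkl","rb"));C=cloud("wrist",f["d"],P)
z=C[...,2];im=f["im"].astype(int)
reg=np.zeros((384,512),bool);reg[110:325,235:365]=1
print("zhist",np.histogram(z[reg],bins=np.arange(-10,90,4)))
def rect(m,n):
    m=cv2.morphologyEx(m.astype(np.uint8),cv2.MORPH_OPEN,np.ones((3,3)));k,l,st,_=cv2.connectedComponentsWithStats(m)
    i=1+st[1:,4].argmax();p=C[l==i];r=cv2.minAreaRect(p[:,:2].astype(np.float32));print(n,st[i,4],"zmed",np.median(p[:,2]),r);return cv2.boxPoints(r)
rect(reg&(z>33)&(z<42),"gate 86x100")
rect(reg&(z>8)&(z<17),"nest top")
rect(reg&(z>2),"all")
# knob top
red=(im[...,0]>120)&(im[...,1]<60)&(im[...,2]<70)&reg
p=C[red&(z>77)];print("knob",len(p),p.mean(0) if len(p) else C[red].mean(0),np.ptp(p,axis=0))
w=C[reg&(z>43)&(z<53)&~red];w=w[w[:,1]<170];print("web 12x54",len(w),w.mean(0),cv2.minAreaRect(w[:,:2].astype(np.float32)))
E
python3 fit.py
```

```text
zhist (array([   0,    6, 7984, 4859,  377, 5165, 1241,  104,  360,  164,  141,
       1669, 4021,   51,  475,   27,   33,   27,   26,   35,   30,   37,
        428,    4]), array([-10,  -6,  -2,   2,   6,  10,  14,  18,  22,  26,  30,  34,  38,
        42,  46,  50,  54,  58,  62,  66,  70,  74,  78,  82,  86]))
gate 86x100 5634 zmed 38.41557149869422 ((531.8475341796875, 244.19264221191406), (85.77581787109375, 101.12194061279297), 9.358919143676758)
nest top 3433 zmed 12.668236223149847 ((515.6461181640625, 123.420654296875), (69.84298706054688, 109.33448791503906), 9.475220680236816)
all 19230 zmed 13.298293641104436 ((528.24658203125, 197.43682861328125), (124.85511016845703, 252.74485778808594), 7.8062424659729)
knob 415 [522.83184195 215.25214773  81.0513876 ] [ 73.42681521 111.90799659 296.21981156]
web 12x54 485 [538.64370006 118.97821444  47.97283385] ((539.1566772460938, 117.67517852783203), (12.317793846130371, 54.39537048339844), 10.030769348144531)
```

The fits agree: origin about (539.7, 116.2), yaw about 9.5°, and the knob predicted within 0.5 mm of where I measured it. Going to the knob.

Emit:
move_arm(
  dp=[
    [0,0,0],
    [0,0.9,0.89],
    [0,0.89,0.89],
    [1,0,0],
    [1,0,0],
    [1,0,0],
    [1,0,0],
    [1,0,0],
  ],
  dr=[
    [-0.2,0,0],
    [0,0,0],
    [0,0,0],
    [0,0,0],
    [0,0,0],
    [0,0,0],
    [0,0,0],
    [0,0,0],
  ],
  gripper=[-1,-1,-1,-1,-1,-1,-1,-1],
)

```text
time: 4.72
tcp_pos: [523.2, 214.7, 113.3]
tcp_rot: [[0.001, 0.986, 0.165], [0.0, 0.165, -0.986], [-1.0, 0.001, -0.0]]
wrist_force: [0.4, 0.0, 0.5]
finger_gap: 1.0
```

Emit:
move_arm(
  dp=[
    [0.8,0,0],
    [0.8,0,0],
    [0.8,0,0],
    [0,0,0],
  ],
  dr=[
    [0,0,0],
    [0,0,0],
    [0,0,0],
    [0,0,0],
  ],
  gripper=[-1,-1,-1,-1],
)

```text
time: 5.05
tcp_pos: [520.6, 214.3, 50.9]
tcp_rot: [[-0.007, 0.986, 0.165], [-0.001, 0.165, -0.986], [-1.0, -0.007, 0.0]]
wrist_force: [-1.1, -0.5, 0.1]
finger_gap: 0.998
```

Emit:
move_arm(
  dp=[
    [0,0,0],
    [0,0,0],
    [0,0,0],
    [0,0,0],
    [0,0,0],
    [0,0,0],
    [0,0,0],
    [0,0,0],
  ],
  dr=[
    [0,0,0],
    [0,0,0],
    [0,0,0],
    [0,0,0],
    [0,0,0],
    [0,0,0],
    [0,0,0],
    [0,0,0],
  ],
  gripper=[1,1,1,1,1,1,1,1],
  squeeze=80,
)

```text
time: 5.72
tcp_pos: [524.2, 215.2, 55.6]
tcp_rot: [[0.003, 0.986, 0.164], [0.001, 0.164, -0.986], [-1.0, 0.003, -0.0]]
wrist_force: [0.0, 0.7, 6.2]
finger_gap: 0.259
```

Emit:
move_arm(
  dp=[
    [0,0,-0.4],
    [0,0,-0.4],
    [0,0,-0.4],
    [0,0,-0.4],
    [0,0,-0.36],
    [0,0,0],
    [0,0,0],
    [0,0,0],
  ],
  dr=[
    [0,0,0],
    [0,0,0],
    [0,0,0],
    [0,0,0],
    [0,0,0],
    [0,0,0],
    [0,0,0],
    [0,0,0],
  ],
  gripper=[1,1,1,1,1,1,1,1],
)

```text
time: 6.38
tcp_pos: [516.4, 261.7, 55.5]
tcp_rot: [[0.003, 0.986, 0.166], [-0.002, 0.166, -0.986], [-1.0, 0.002, 0.003]]
wrist_force: [1.6, -7.2, 5.4]
finger_gap: 0.258
```

```bash
python3 look.py w2 knob_top
```

```text
6.4333 [516.4 261.6  55.5] [[0.003, 0.986, 0.166], [-0.002, 0.166, -0.986], [-1.0, 0.002, 0.003]] F [ 1.2 -6.8  5.9] gap 0.2582652186312321 q [ 0.28  0.73  1.68 -0.    0.73  0.11]
cam [[0.99, 0.16, 0.05, 504.02], [0.17, -0.95, -0.26, 326.19], [0.0, 0.26, -0.97, 190.23]] [[331.0, 0.0, 255.0], [0.0, 331.0, 192.0], [0.0, 0.0, 1.0]]
knob_top 0.61 [258.5 287.1] [516.7 260.6  80. ]
```

View pics/w2.png

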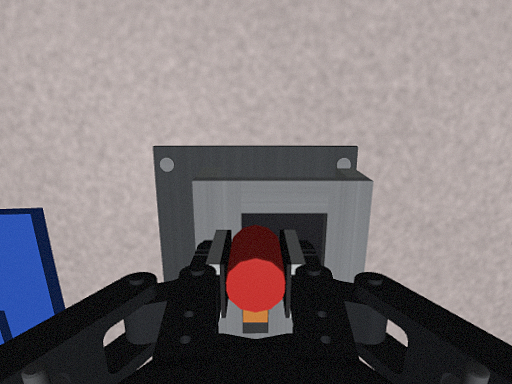

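The knob is held, and the 7 N of spring force matches about 47 mm of travel (y ≈ 147, above 142). Next, sideways and then into the notch.

Emit:
move_arm(
  dp=[
    [0,0.3,-0.06],
    [0,0.3,0],
    [0,0.3,0],
    [0,0.22,0],
    [0,0,0],
    [0,0,0],
  ],
  dr=[
    [0,0,0],
    [0,0,0],
    [0,0,0],
    [0,0,0],
    [0,0,0],
    [0,0,0],
  ],
  gripper=[1,1,1,1,1,1],
)

```text
time: 6.98
tcp_pos: [543.1, 267.0, 55.5]
tcp_rot: [[0.001, 0.986, 0.165], [-0.003, 0.165, -0.986], [-1.0, 0.0, 0.003]]
wrist_force: [0.1, -7.1, 7.8]
finger_gap: 0.256
```

```bash
python3 -c "
from h import *
s=sense();a=np.radians(9.5);d=s['tcp_pos']-np.array([539.7,116.2,0]);print(np.cos(a)*d[0]+np.sin(a)*d[1],-np.sin(a)*d[0]+np.cos(a)*d[1],s['wrist_force'],s['finger_gap'])"
```

```text
28.224412419367304 148.18153134067308 [ 0.14254406 -7.0933431   7.82171494] 0.2561003498601575
```

Emit:
move_arm(
  dp=[
    [0,0,0.3],
    [0,0,0.3],
    [0,0,0.2],
    [0,0,0],
    [0,0,0],
  ],
  dr=[
    [0,0,0],
    [0,0,0],
    [0,0,0],
    [0,0,0],
    [0,0,0],
  ],
  gripper=[1,1,1,1,1],
)

```text
time: 7.4
tcp_pos: [546.0, 247.5, 55.5]
tcp_rot: [[0.0, 0.986, 0.165], [-0.003, 0.165, -0.986], [-1.0, 0.0, 0.003]]
wrist_force: [-0.4, -5.7, 7.7]
finger_gap: 0.259
```

```bash
python3 -c "
from h import *
s=sense();a=np.radians(9.5);d=s['tcp_pos']-np.array([539.7,116.2,0]);print(np.cos(a)*d[0]+np.sin(a)*d[1],-np.sin(a)*d[0]+np.cos(a)*d[1],s['wrist_force'],s['finger_gap'])"
```

```text
27.921960460908913 128.4042626070037 [-0.44071877 -5.69616027  7.7156105 ] 0.25856407954924077
```

At the notch (x 27.9, y 128.4). Release, rise and check.

Emit:
move_arm(
  dp=[
    [0,0,0.04],
    [0,0,0],
    [0,0,0],
    [0,0,0],
    [0,0,0],
    [0,0,0],
    [0,0,0],
    [0,0,0],
  ],
  dr=[
    [0,0,0],
    [0,0,0],
    [0,0,0],
    [0,0,0],
    [0,0,0],
    [0,0,0],
    [0,0,0],
    [0,0,0],
  ],
  gripper=[1,-1,-1,-1,-1,-1,-1,-1],
)

```text
time: 8.07
tcp_pos: [545.7, 248.7, 54.1]
tcp_rot: [[-0.0, 0.986, 0.164], [-0.0, 0.164, -0.986], [-1.0, -0.0, -0.0]]
wrist_force: [-0.0, -0.0, -0.3]
finger_gap: 1.0
```

Emit:
move_arm(
  dp=[
    [-0.5,0,0],
    [-1,0,0],
    [-1,0,0],
    [-1,0,0],
    [-1,0,0],
    [-1,0,0],
    [-0.5,0,0],
    [0,0,0],
  ],
  dr=[
    [0,0,0],
    [0,0,0],
    [0,0,0],
    [0,0,0],
    [0,0,0],
    [0,0,0],
    [0,0,0],
    [0,0,0],
  ],
  gripper=[-1,-1,-1,-1,-1,-1,-1,-1],
)

```text
time: 8.73
tcp_pos: [548.0, 249.2, 209.0]
tcp_rot: [[0.008, 0.986, 0.165], [0.002, 0.165, -0.986], [-1.0, 0.009, -0.001]]
wrist_force: [-0.3, 0.6, -0.4]
finger_gap: 1.001
```

```bash
python3 look.py w3 knob_top nest t_bracket finger_tip
sed -i 's/"w1\./"w3./g; s/^reg=.*/reg=(abs(C[...,0]-532)<80)\&(abs(C[...,1]-180)<140)/' fit.py; sed -i 's/;reg\[.*//' fit.py; python3 - <<'E'
s=open('fit.py').read().split('\n');s=[ 'reg=(abs(C[...,0]-532)<80)&(abs(C[...,1]-180)<140)' if l.startswith('reg=') else l for l in s];open('fit.py','w').write('\n'.join(s))
E
python3 fit.py
```

```text
8.7833 [546.8 248.8 206.8] [[0.005, 0.986, 0.164], [0.001, 0.164, -0.986], [-1.0, 0.005, -0.0]] F [-0.4  0.2 -0.7] gap 1.0020675452923447 q [0.24 0.53 1.53 0.   1.07 0.08]
cam [[0.99, 0.16, 0.05, 534.97], [0.17, -0.95, -0.25, 313.12], [0.01, 0.26, -0.97, 343.94]] [[331.0, 0.0, 255.0], [0.0, 331.0, 192.0], [0.0, 0.0, 1.0]]
knob_top 0.75 [250.6 188.2] [544.7 246.9  80. ]
nest 0.91 [229.6 279.7] [541.2 118.2   6. ]
t_bracket 0.66 [226.2 280.6] [537.5 116.4   6. ]
finger_tip 0.8 [227.2 228. ] [529.7 184.1  16. ]
finger_tip 0.2 [404.2 162.5] [697.1 283.1  16. ]
zhist (array([    0,     5, 11686,  4598,   411,  6457,  1644,    58,   225,
         789,    95,  2150,  4784,    35,   562,    26,    20,    20,
          20,    27,    22,    29,   607,     1]), array([-10,  -6,  -2,   2,   6,  10,  14,  18,  22,  26,  30,  34,  38,
        42,  46,  50,  54,  58,  62,  66,  70,  74,  78,  82,  86]))
gate 86x100 6871 zmed 38.35538176397489 ((531.7128295898438, 244.31033325195312), (86.41810607910156, 100.145751953125), 9.4849853515625)
nest top 8151 zmed 12.594370975007223 ((537.7987060546875, 128.10601806640625), (116.95472717285156, 108.05802154541016), 9.188976287841797)
all 39570 zmed 275.8509474156167 ((539.3924560546875, 274.5271911621094), (142.6546173095703, 77.58722686767578), 9.62149429321289)
knob 565 [544.2076693  247.13982399  82.56615205] [ 68.14558707  77.70190547 266.25708684]
web 12x54 573 [539.62819751 119.50989517  48.05362485] ((539.7589721679688, 117.42591857910156), (12.19758129119873, 54.94098663330078), 9.473990440368652)
```

View pics/w3.png

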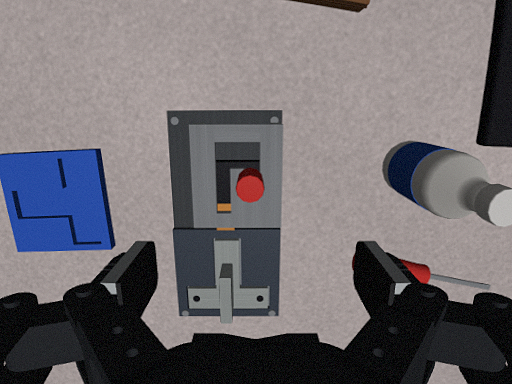

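Parked: the knob top is at (544.5, 247), within 1 mm of the notch, and the orange finger is clear of the stem. The bracket web is at (539.7, 117.4), yaw 9.5°. Going to grip it.

Emit:
move_arm(
  dp=[
    [0,-0.2,0.86],
    [0,-0.2,0.86],
    [0,-0.2,0.86],
    [0,-0.2,0.86],
    [0,-0.16,0.85],
    [0,-0.16,0.84],
    [1,0,0],
    [1,0,0],
  ],
  dr=[
    [0,0,0],
    [0,0,0],
    [0,0,0],
    [0,0,0],
    [0,0,0],
    [0,0,0],
    [0,0,0],
    [0,0,0],
  ],
  gripper=[-1,-1,-1,-1,-1,-1,-1,-1],
)

```text
time: 9.65
tcp_pos: [540.1, 116.0, 154.0]
tcp_rot: [[0.002, 0.987, 0.162], [-0.0, 0.162, -0.987], [-1.0, 0.002, 0.0]]
wrist_force: [-0.5, 0.1, 0.2]
finger_gap: 1.004
```

Emit:
move_arm(
  dp=[
    [1,0,0],
    [1,0,0],
    [0,0,0],
    [0,0,0],
    [0,0,0],
  ],
  dr=[
    [0,0,0],
    [0,0,0],
    [0,0,0],
    [0,0,0],
    [0,0,0],
  ],
  gripper=[-1,-1,-1,-1,-1],
)

```text
time: 10.07
tcp_pos: [539.6, 117.5, 104.5]
tcp_rot: [[0.0, 0.986, 0.164], [-0.0, 0.164, -0.986], [-1.0, 0.0, 0.0]]
wrist_force: [0.8, -0.1, -0.9]
finger_gap: 0.999
```

Emit:
move_arm(
  dp=[
    [0.8,0,0],
    [0.8,0,0],
    [0.8,0,0],
    [0.4,0,0],
    [0.26,0,0],
    [0,0,0],
    [0,0,0],
    [0,0,0],
  ],
  dr=[
    [0,0,0],
    [0,0,0],
    [0,0,0],
    [0,0,0],
    [0,0,0],
    [0,0,0],
    [0,0,0],
    [0,0,0],
  ],
  gripper=[-1,-1,-1,-1,-1,-1,-1,-1],
)

```text
time: 10.73
tcp_pos: [540.2, 117.5, 28.9]
tcp_rot: [[0.002, 0.986, 0.164], [0.0, 0.164, -0.986], [-1.0, 0.002, 0.0]]
wrist_force: [-0.4, -0.7, -0.2]
finger_gap: 1.0
```

Emit:
move_arm(
  dp=[
    [0,0,0],
    [0,0,0],
    [0,0,0],
    [0,0,0],
    [0,0,0],
    [0,0,0],
    [0,0,0],
    [0,0,0],
  ],
  dr=[
    [0,0,0],
    [0,0,0],
    [0,0,0],
    [0,0,0],
    [0,0,0],
    [0,0,0],
    [0,0,0],
    [0,0,0],
  ],
  gripper=[1,1,1,1,1,1,1,1],
  squeeze=60,
)

```text
time: 11.4
tcp_pos: [539.6, 117.4, 28.1]
tcp_rot: [[0.001, 0.986, 0.164], [0.0, 0.164, -0.986], [-1.0, 0.001, 0.0]]
wrist_force: [1.0, -0.2, 3.1]
finger_gap: 0.132
```

Emit:
move_arm(
  dp=[
    [0,0,0],
    [-0.3,0,0],
    [-0.3,0,0],
    [-0.5,0,0],
    [-0.9,0,0],
    [-1,0,0],
    [-1,0,0],
    [0,0,0],
  ],
  dr=[
    [0,0,0],
    [0,0,0],
    [0,0,0],
    [0,0,0],
    [0,0,0],
    [0,0,0],
    [0,0,0],
    [0,0,0],
  ],
  gripper=[1,1,1,1,1,1,1,1],
)

```text
time: 12.07
tcp_pos: [541.9, 117.6, 132.5]
tcp_rot: [[0.009, 0.986, 0.165], [0.0, 0.165, -0.986], [-1.0, 0.009, 0.001]]
wrist_force: [1.3, -0.7, -1.6]
finger_gap: 0.129
```

Bracket lifted: gap 12 mm, weight about 1.6 N. I'll carry it toward the tray, turning so the stem will point along world −x.

Emit:
move_arm(
  dp=[
    [-0.5,0.02,0.3],
    [-0.5,0.02,0.7],
    [-0.3,0.02,0.95],
    [-0.3,0.02,0.95],
    [-0.3,0.02,0.95],
    [-0.3,0.02,0.95],
    [-0.3,0.02,0.95],
    [-0.3,0.02,0.95],
  ],
  dr=[
    [0,0,0],
    [0,0,0],
    [0,0,0],
    [0,0,0],
    [0,0,0],
    [0,0,0],
    [0,0,0],
    [0,0,0],
  ],
  gripper=[1,1,1,1,1,1,1,1],
)

```text
time: 12.73
tcp_pos: [569.8, -48.0, 197.5]
tcp_rot: [[-0.002, 0.986, 0.164], [0.001, 0.164, -0.986], [-1.0, -0.002, -0.001]]
wrist_force: [1.0, 0.3, -2.2]
finger_gap: 0.13
```

Emit:
move_arm(
  dp=[
    [0,0.02,0.95],
    [0,0.02,0.95],
    [0,0.02,0.95],
    [0,0.02,0.95],
    [0,0,0.95],
    [0,0,0.95],
    [0,0,0.6],
    [0,0,0.25],
  ],
  dr=[
    [0,0,0],
    [0,0,0],
    [0,0,0],
    [0,0,0],
    [0,0,0],
    [0,0,0],
    [0,0,0],
    [0,0,0],
  ],
  gripper=[1,1,1,1,1,1,1,1],
)

```text
time: 13.4
tcp_pos: [599.4, -210.5, 197.1]
tcp_rot: [[-0.001, 0.987, 0.162], [-0.0, 0.162, -0.987], [-1.0, -0.001, 0.0]]
wrist_force: [1.0, 0.5, -2.2]
finger_gap: 0.129
```

Emit:
move_arm(
  dp=[
    [0,0,0],
    [0,0,0],
    [0,0,0],
    [0,0,0],
    [0,0,0],
    [0,0,0],
    [0,0,0],
    [0,0,0],
  ],
  dr=[
    [-0.5,0,0],
    [-1,0,0],
    [-1,0,0],
    [-1,0,0],
    [-1,0,0],
    [-1,0,0],
    [-1,0,0],
    [-1,0,0],
  ],
  gripper=[1,1,1,1,1,1,1,1],
)

```text
time: 14.07
tcp_pos: [598.9, -206.8, 197.3]
tcp_rot: [[-0.002, 0.718, 0.696], [0.002, 0.696, -0.718], [-1.0, -0.0, -0.002]]
wrist_force: [0.1, -0.9, -2.0]
finger_gap: 0.133
```

Emit:
move_arm(
  dp=[
    [0,0,0],
    [0,0,0],
    [0,0,0],
    [0,0,0],
    [0,0,0],
    [0,0,0],
    [0,0,0],
    [0,0,0],
  ],
  dr=[
    [-1,0,0],
    [-1,0,0],
    [-1,0,0],
    [-1,0,0],
    [-1,0,0],
    [-1,0,0],
    [-1,0,0],
    [-1,0,0],
  ],
  gripper=[1,1,1,1,1,1,1,1],
)

```text
time: 14.73
tcp_pos: [598.9, -206.7, 197.3]
tcp_rot: [[-0.002, 0.16, 0.987], [0.002, 0.987, -0.16], [-1.0, 0.001, -0.002]]
wrist_force: [-0.5, 1.1, -1.1]
finger_gap: 0.126
```

Emit:
move_arm(
  dp=[
    [0,0,0],
    [0,0,0],
    [0,0,0],
    [0,0,0],
  ],
  dr=[
    [-1,0,0],
    [-1,0,0],
    [0,0,0],
    [0,0,0],
  ],
  gripper=[1,1,1,1],
)

```text
time: 15.07
tcp_pos: [599.1, -207.2, 197.5]
tcp_rot: [[-0.001, 0.007, 1.0], [0.001, 1.0, -0.007], [-1.0, 0.001, -0.001]]
wrist_force: [-0.0, 0.3, -2.0]
finger_gap: 0.133
```

```bash
python3 look.py w4 cut_t_floor t_bracket
```

```text
15.1167 [ 599.2 -207.4  197.5] [[-0.001, 0.007, 1.0], [0.001, 1.0, -0.007], [-1.0, 0.001, -0.001]] F [-0.7  0.4 -2.5] gap 0.13197734730916597 q [-0.51  0.59  1.45  0.    1.11 -2.07]
cam [[0.01, 0.97, 0.26, 532.95], [1.0, -0.01, -0.0, -206.96], [0.0, 0.26, -0.97, 332.47]] [[331.0, 0.0, 255.0], [0.0, 331.0, 192.0], [0.0, 0.0, 1.0]]
cut_t_floor 0.9 [247.8  89.6] [ 519.3 -213.4    8. ]
t_bracket 0.56 [254.5 241.1] [ 673.8 -208.2    6. ]
```

View pics/w4.png

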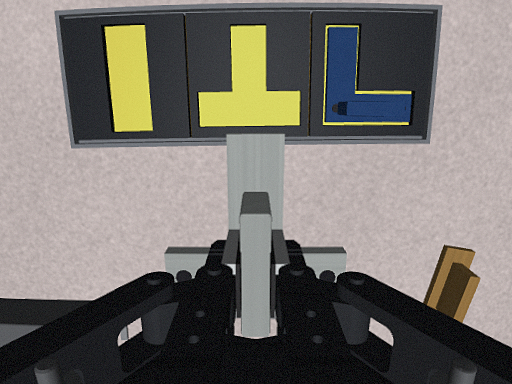

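The wrist view shows the yellow T cut-out at px (248,90), in the middle bay, with its stem pointing the same way as the held bracket's stem. I'll fit it precisely and check the bracket in the hand.

```bash
cat > fitT.py <<'E'
from h import *; import pickle; from scipy.optimize import minimize
f=np.load("w4.npz");P=pickle.load(open("w4.pkl","rb"));im=f["im"].astype(int);C=cloud("wrist",f["d"],P)
yel=((im[...,0]>120)&(im[...,1]>110)&(im[...,2]<110)).astype(np.uint8)
k,l,st,ce=cv2.connectedComponentsWithStats(yel);i=l[100,247];m=(l==i).astype(np.float32);print(st[i])
T=np.array([[-48,-33],[48,-33],[48,-1],[16,-1],[16,57],[-16,57],[-16,-1],[-48,-1]],float)
S=4
def poly(q,z):
    a=q[2];R=np.array([[np.cos(a),-np.sin(a)],[np.sin(a),np.cos(a)]]);X=np.c_[T@R.T+q[:2],np.full(8,z)]
    p=(proj("wrist",X,P)+.5)*S-.5; c=np.zeros((160*S,512*S),np.uint8);cv2.fillPoly(c,[np.round(p*16).astype(int)],1,shift=4);return c
def cost(q):
    c=poly(q,8)&poly(q,16);c=cv2.resize(c.astype(np.float32),(512,160),interpolation=cv2.INTER_AREA);return np.abs(c-m[:160]).sum()
q0=np.array([519.3,-213.4,np.pi/2])
r=minimize(cost,q0,method="Nelder-Mead",options=dict(initial_simplex=q0+np.array([[0,0,0],[6,0,0],[0,6,0],[0,0,.06]]),xatol=.01,fatol=.1))
print("cut",r.x[:2],np.degrees(r.x[2]),r.fun,m.sum())
z=C[...,2];u=np.arange(512)[None]*np.ones((384,1));v=np.arange(384)[:,None]*np.ones((1,512))
top=z[(u>245)&(u<268)&(v>210)&(v<330)];print("web z",np.percentile(top,[20,50,80]))
w=(np.abs(z-217)<5)&(abs(u-257)<22)&(v>185)&(v<340);p=C[w];print("web",len(p),cv2.minAreaRect(p[:,:2].astype(np.float32)))
stm=(u>225)&(u<285)&(v>133)&(v<185);p=C[stm&(z>150)&(z<215)];print("stem",len(p),np.median(p[:,2]),cv2.minAreaRect(p[:,:2].astype(np.float32)),p[:,0].min())
p=C[(v>245)&(v<270)&(u>160)&(u<350)&(abs(z-184)<5)];print("bar y range",np.percentile(p[:,1],[0.5,99.5]))
E
python3 fitT.py
```

```text
[ 198   25  102  102 5737]
cut [ 519.56359753 -212.513712  ] 90.50787380057558 99.3125 5737.0
web z [217.14954782 217.64952767 218.1605776 ]
web 3957 ((598.7489624023438, -206.77243041992188), (16.502105712890625, 54.840423583984375), 88.34098052978516)
stem 2916 183.74899969132292 ((557.2806396484375, -206.7903594970703), (26.09832000732422, 23.31693458557129), 89.60588073730469) 545.578717311476
bar y range [-252.13927233 -162.40096444]
```

Underside at TCP −22 mm, bracket origin about (599.7, −207.0), cut-out at (519.6, −212.5) with yaw 90.5°. So: turn +0.9°, shift, descend.

Emit:
move_arm(
  dp=[
    [0,0,-0.3],
    [0,-0.05,-0.7],
    [0,-0.05,-0.8],
    [0,-0.05,-0.8],
    [0,-0.04,-0.6],
    [1,0,0],
    [1,0,0],
    [1,0,0],
  ],
  dr=[
    [-0.2,0,0],
    [0,0,0],
    [0,0,0],
    [0,0,0],
    [0,0,0],
    [0,0,0],
    [0,0,0],
    [0,0,0],
  ],
  gripper=[1,1,1,1,1,1,1,1],
)

```text
time: 15.88
tcp_pos: [519.3, -214.2, 123.0]
tcp_rot: [[0.002, -0.01, 1.0], [-0.001, 1.0, 0.01], [-1.0, -0.001, 0.002]]
wrist_force: [-0.2, 0.3, -1.6]
finger_gap: 0.128
```

Emit:
move_arm(
  dp=[
    [1,0,0],
    [0.8,0,0],
    [0.5,0,0],
    [0.3,0,0],
    [0,0,0],
    [0,0,0],
    [0,0,0],
    [0,0,0],
  ],
  dr=[
    [0,0,0],
    [0,0,0],
    [0,0,0],
    [0,0,0],
    [0,0,0],
    [0,0,0],
    [0,0,0],
    [0,0,0],
  ],
  gripper=[1,1,1,1,1,1,1,1],
)

```text
time: 16.55
tcp_pos: [520.4, -214.3, 59.0]
tcp_rot: [[0.002, -0.01, 1.0], [-0.001, 1.0, 0.01], [-1.0, -0.001, 0.002]]
wrist_force: [-0.4, 0.1, -1.7]
finger_gap: 0.133
```

```bash
python3 look.py w5
```

```text
16.6 [ 520.3 -214.2   58.9] [[0.002, -0.01, 1.0], [-0.001, 1.0, 0.01], [-1.0, -0.001, 0.002]] F [-0.  -0.6 -1.9] gap 0.13081717326269346 q [-0.59  0.71  1.72 -0.    0.7  -2.17]
cam [[-0.01, 0.97, 0.26, 453.74], [1.0, 0.01, 0.0, -214.83], [-0.0, 0.26, -0.97, 193.79]] [[331.0, 0.0, 255.0], [0.0, 331.0, 192.0], [0.0, 0.0, 1.0]]
```

View pics/w5.png

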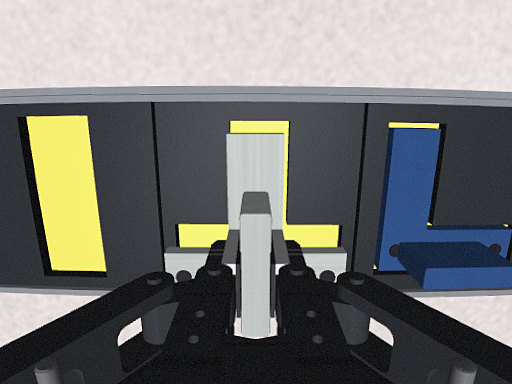

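```bash
python3 - <<'E'
from h import *; import pickle
P=pickle.load(open("w5.pkl","rb"));im=np.load("w5.npz")["im"].astype(int)
yel=(im[...,0]>120)&(im[...,1]>110)&(im[...,2]<110)
r=np.where(yel[127])[0];r=r[(r>215)&(r<300)];c=np.where(yel[:,270])[0];c=c[c<200]
b=np.where(yel[240])[0];b=b[(b>165)&(b<350)]
print(r.min(),r.max(),c.min(),c.max(),b.min(),b.max())
R=lambda u,v,z:np.round(ray_at_z("wrist",[u,v],z,P)[:2],1)
print("slot stem L/R",R(r.min()-.5,127,8),R(r.max()+.5,127,8),"end",R(260,c.min()-.5,8),"bar",R(b.min()-.5,240,8),R(b.max()+.5,240,8))
row=im[150,215:300].sum(1);print(row[[*range(5,20)]],row[60:80])
print("brk",R(227.5,150,44.9),R(284.5,150,44.9),"end",R(256,c.max()+.5,44.9), "web",R(241,205,79),R(271.5,205,79))
E
```

```text
230 288 132 132 179 337
slot stem L/R [ 466.7 -229.1] [ 466.3 -196.5] end [ 469.  -212.2] bar [ 534.5 -260.8] [ 533.4 -164.1]
[259 251 252 242 248 198 404 630 601 612 618 619 603 621 605] [618 607 598 603 628 647 639 612 605 645 617 639 585 109 153 240 240 229
 235 237]
brk [ 474.4 -227.3] [ 474.1 -201.6] end [ 466.4 -214.5] web [ 489.6 -219.7] [ 489.5 -208.6]
```

Emit:
move_arm(
  dp=[
    [0,0.065,-0.04],
    [0.3,0,0],
    [0.2,0,0],
    [0,0,0],
    [0,0,0],
  ],
  dr=[
    [0,0,0],
    [0,0,0],
    [0,0,0],
    [0,0,0],
    [0,0,0],
  ],
  gripper=[1,1,1,1,1],
)

```text
time: 17.02
tcp_pos: [518.2, -211.9, 44.6]
tcp_rot: [[-0.001, -0.01, 1.0], [0.001, 1.0, 0.01], [-1.0, 0.001, -0.001]]
wrist_force: [-0.0, 0.3, -2.6]
finger_gap: 0.129
```

Emit:
move_arm(
  dp=[
    [0,0,0],
    [0,0,0],
    [0,0,0],
  ],
  dr=[
    [0,0,0],
    [0,0,0],
    [0,0,0],
  ],
  gripper=[1,1,1],
)

```text
time: 17.27
tcp_pos: [518.7, -212.3, 45.4]
tcp_rot: [[0.0, -0.01, 1.0], [-0.0, 1.0, 0.01], [-1.0, -0.0, 0.0]]
wrist_force: [-0.5, -0.4, -1.6]
finger_gap: 0.133
```

Emit:
move_arm(
  dp=[
    [0.12,0,0],
    [0.12,0,0],
    [0.12,0,0],
    [0.08,0,0],
    [0.06,0,0],
    [0,0,0],
    [0,0,0],
    [0,0,0],
  ],
  dr=[
    [0,0,0],
    [0,0,0],
    [0,0,0],
    [0,0,0],
    [0,0,0],
    [0,0,0],
    [0,0,0],
    [0,0,0],
  ],
  gripper=[1,1,1,1,1,1,1,1],
)

```text
time: 17.93
tcp_pos: [518.7, -212.2, 32.8]
tcp_rot: [[0.0, -0.01, 1.0], [-0.0, 1.0, 0.01], [-1.0, -0.0, 0.0]]
wrist_force: [0.0, 0.0, -2.1]
finger_gap: 0.126
```

Emit:
move_arm(
  dp=[
    [0.04,0,0],
    [0.04,0,0],
    [0,0,0],
    [0,0,0],
  ],
  dr=[
    [0,0,0],
    [0,0,0],
    [0,0,0],
    [0,0,0],
  ],
  gripper=[1,1,1,1],
)

```text
time: 18.27
tcp_pos: [518.6, -212.1, 30.8]
tcp_rot: [[-0.0, -0.01, 1.0], [0.0, 1.0, 0.01], [-1.0, 0.0, -0.0]]
wrist_force: [-0.5, 0.8, -1.3]
finger_gap: 0.128
```

Inside the cut-out with no contact force. Down the last millimetre until contact shows.

Emit:
move_arm(
  dp=[
    [0.03,0,0],
    [0.02,0,0],
    [0,0,0],
    [0,0,0],
    [0,0,0],
  ],
  dr=[
    [0,0,0],
    [0,0,0],
    [0,0,0],
    [0,0,0],
    [0,0,0],
  ],
  gripper=[1,1,1,1,1],
)

```text
time: 18.68
tcp_pos: [518.7, -212.2, 30.1]
tcp_rot: [[0.0, -0.01, 1.0], [-0.0, 1.0, 0.01], [-1.0, -0.0, 0.0]]
wrist_force: [-1.2, 0.6, 5.9]
finger_gap: 0.132
```

Contact on the floor: +8 N at z = 30.1, as predicted. Release, retreat, check.

Emit:
move_arm(
  dp=[
    [0,0,0],
    [0,0,0],
    [0,0,0],
    [0,0,0],
    [0,0,0],
    [0,0,0],
    [0,0,0],
    [0,0,0],
  ],
  dr=[
    [0,0,0],
    [0,0,0],
    [0,0,0],
    [0,0,0],
    [0,0,0],
    [0,0,0],
    [0,0,0],
    [0,0,0],
  ],
  gripper=[-0.2,-0.2,-0.2,-0.2,-0.2,-0.2,-0.2,-0.2],
)

```text
time: 19.35
tcp_pos: [518.6, -212.2, 29.5]
tcp_rot: [[-0.0, -0.01, 1.0], [0.0, 1.0, 0.01], [-1.0, 0.0, -0.0]]
wrist_force: [-0.2, 0.0, 0.4]
finger_gap: 0.6
```

Emit:
move_arm(
  dp=[
    [-0.3,0,0],
    [-0.6,0,0],
    [-1,0,0],
    [-1,0,0],
    [-1,0,0],
    [-1,0,0],
    [-1,0,0],
    [-0.5,0,0],
  ],
  dr=[
    [0,0,0],
    [0,0,0],
    [0,0,0],
    [0,0,0],
    [0,0,0],
    [0,0,0],
    [0,0,0],
    [0,0,0],
  ],
  gripper=[-0.2,-0.2,-0.2,-0.2,-0.2,-0.2,-0.2,-0.2],
)

```text
time: 20.02
tcp_pos: [519.8, -212.8, 193.3]
tcp_rot: [[0.005, -0.01, 1.0], [-0.003, 1.0, 0.01], [-1.0, -0.003, 0.004]]
wrist_force: [0.4, -0.4, 0.4]
finger_gap: 0.599
```

```bash
python3 look.py w6; python3 - <<'E'
from h import *; import pickle
f=np.load("w6.npz");P=pickle.load(open("w6.pkl","rb"));C=cloud("wrist",f["d"],P);z=C[...,2]
reg=(abs(C[...,0]-520)<62)&(abs(C[...,1]+212)<52)
w=C[reg&(z>44)&(z<58)];print("web top z",np.median(w[:,2]),cv2.minAreaRect(w[:,:2].astype(np.float32)))
for n,x,y in[("stem",475,-212),("barL",532,-245),("barR",532,-180),("foam",475,-245)]:
    m=(abs(C[...,0]-x)<6)&(abs(C[...,1]-y)<6)&(z<40);print(n,m.sum(),np.median(z[m]))
t,_=read_camera("top");s,_=read_camera("scene")
v=np.hstack([cv2.resize(f["im"],(400,300)),cv2.resize(t[170:290,130:290],(400,300))])
save("end",np.vstack([v,np.hstack([cv2.resize(t,(400,300)),cv2.resize(s[130:280,150:350],(400,300))])]))
E
```

```text
20.0667 [ 520.7 -213.4  194.8] [[0.007, -0.01, 1.0], [-0.005, 1.0, 0.01], [-1.0, -0.005, 0.007]] F [ 0.5 -0.1  1.1] gap 0.5996764014630306 q [-0.59  0.5   1.64  0.    0.99 -2.17]
cam [[-0.01, 0.96, 0.26, 452.81], [1.0, 0.01, 0.0, -213.18], [-0.0, 0.26, -0.96, 327.94]] [[331.0, 0.0, 255.0], [0.0, 331.0, 192.0], [0.0, 0.0, 1.0]]
web top z 50.32346321307594 ((518.2796630859375, -212.10476684570312), (53.940460205078125, 11.4779052734375), 0.7125338315963745)
stem 169 16.2052430182124
barL 144 16.686111781413814
barR 145 16.45410055603196
foam 167 16.24794548748764
```

View pics/end.png

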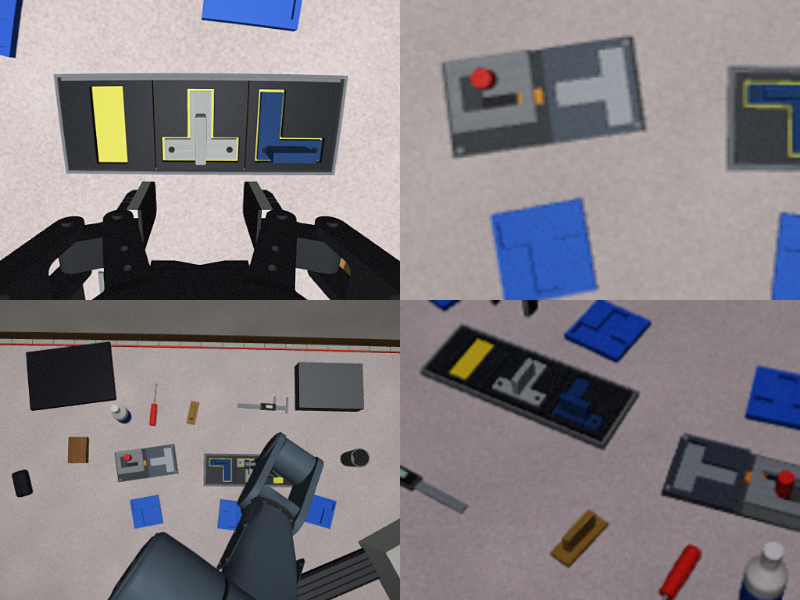

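The bracket lies flat in the T cut-out with a yellow gap all round. Its flange top is at 16 mm and its web top at 50 mm, as expected. The knob is still parked in the notch, the nest is empty, and nothing else has moved. Handing in.

```bash
python3 -c "
from plant import *
print(finish_job())"
```

```text
the job is handed in; nothing more can be done
None
```

The job is done and handed in at about 20 s: the hold-down is parked and the T bracket is home in the middle-bay T cut-out of the tray.

- **Hold-down:** I pulled the knob back about 48 mm, moved it sideways 28 mm, and let it back into the notch. After release it stayed there, measured within 1 mm of the notch point, and the last pictures still show it parked with the nest empty.
- **Bracket:** I lowered it until about 8 N of floor contact showed, then released it, so it was not dropped. Afterwards the flange top measured 16.2–16.7 mm (16 expected) and the web top 50.3 mm (50 expected). The yaw was within 0.3° of the cut-out, and yellow clearance shows all round.
- **Other parts:** none of them looked moved in the final pictures.
- **Disagreements:** the networks also reported the blue look-alikes as `cut_t_floor`, and I rejected those. Just before lowering, the close-up put the needed sideways correction at 1.65 mm against 1.3 mm from the earlier fit. I used the close-up value, well inside the 3 mm clearance. No check failed.

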